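Park the mask frame and set the oxygen valve

ROBOT

A 6-joint arm with a two-finger parallel gripper is mounted at the origin on a cart in front of the work surface, level with it; the furniture and walls round the work are solid. World frame = base frame: x ahead of the robot, y to its left, z up, the work surface at z = 0. Lengths are in mm, angles in rad, forces in N, time in s.
With the tool pointing down it reaches from about 275 to 1000 mm from the base axis. Payload 8.4 kg.
Tool frame: the origin (TCP) lies where the fingers leave the gripper's body, on its centre line; the fingertips stand 73 mm ahead of it and the grasp point (between the pads) lies 54 mm ahead of it (grip_point_offset is the distance from the TCP to the grasp point, in mm); z points along the fingers, y is the direction in which the jaws open and shut (so a half turn about z gives the same grasp; the last joint's range is limited). The gripper opens to 85 mm and grips with 20 to 120 N. Pads are 22 mm wide; open, the fingers measure 114 mm over their backs; the gripper's body (76 mm by 85 mm) begins 54 mm behind the grasp point. The pads swing forward as they close: fully open they stand 13 mm farther back than shut.
Start: joints at [1.176, 0.353, 1.633, -0, 1.155, -0.002], TCP at [239.234, 577.404, 303.881] pointing down, gripper open.
Joint ranges: [-2.63, 2.63], [-0.92, 2.1], [0.06, 2.66], [-1.3, 4.44], [0, 2.69], [-3.02, 3.02]. Speed limits (rad/s): [2.22, 2.22, 2.79, 3.14, 3.14, 3.14].

INTERFACE

Orientations are given as [roll, pitch, yaw] about the fixed x, y, z axes, in that order (R = Rz(yaw) Ry(pitch) Rx(roll)).
In Python, from rig import sense, grab_frame, sign_off, grip_point_offset gives the robot as it stands. The module is installed in compiled form; this text tells all that it offers.
- The arm moves only by the tool drive_tool, never from a script. Its argument "targets" is one flat list of numbers, 7 for each row, row after row: the shift along the tool's x, y, z in m, then the turn, a rotation vector about the tool's x, y, z in rad, then the opening, from 0 (shut) to 1 (fully open). In form: [tx, ty, tz, wx, wy, wz, grip, tx, ty, tz, wx, wy, wz, grip, ...]. A call has 1 to 12 rows; each row is the pose to reach, as a shift and turn from the pose commanded when the call began, along the tool's axes at that moment; what a row does not reach only later rows make up. A row lasts 1/12 s, in which the tool goes at most 41.7 mm and 7.16 degrees, less where a joint would pass 70% of its speed; a pose out of reach is approached as far as the arm can. A call with a gripper value outside its range is refused whole. The fingers move at their own pace and stop on an object; "force" is the grip in N (left out, the last holds). Time passes only in rows, so rows that repeat a pose let the fingers close. It gives the time, the measured TCP pose, the force and the opening at its end, in the units of the state.
- sense(): the state, without advancing time (a new reading comes with each control period).
- grab_frame(name): name is "side" or "top" or "wrist"; returns a dict with "color" (400x640x3 uint8, blue, green, red), "vertical_fov" (degrees; the focal length in pixels is half the picture's height over the tangent of half this angle, whatever the lens; pixels are square), "cx", "cy" (the principal point, pixels), "world_from_camera" (4x4, takes a point from camera to world coordinates). Camera axes: x right, y down, z forward; pixel columns grow to the right and rows downward; lengths in mm; the calibration is good to about 2 mm. A picture is of the moment at which its call begins. There is no depth.
- sign_off(): hands the job in, once; it reports no verdict.
The state is a dict: "clock": time; "qpos": joint angles; "qvel": joint speeds; "joint_efforts": joint torques, N m; "eef_pos": TCP position; "tcp_rot": TCP orientation; "contact_force": force on the tool from outside, world axes, zero at the start; "wrist_torque": the same for the moment, N m; "opening": opening from 0.0 (shut) to 1.0 (fully open).
Only numpy, scipy, OpenCV 4.12 (cv2) and the standard library are available. Lean on these libraries where they do the work, as an engineer would, in place of code of your own. Each camera call takes 0.05 s, during which the arm holds its last target. There are 200 camera calls.

TASK

Get the bench oxygen outlet ready: first lift the oxygen mask's head frame and lower it astride the horizontal bar of the small rail so that it hangs there on its own, one temple pad on each side. Then take the wheel valve by its crank handle, close it fully clockwise to the stop, and back it off exactly two turns. Finish while still holding the handle in your fingers at that setting; do not drop or throw the head frame, and leave the stapler, the oximeter and the vial where they are.

Things in the scene. Friction and masses are not known exactly. Their poses are not given: they have to be found in the camera images.
- head_frame: Rigid head frame of an oxygen mask, 0.25 kg, a grip of 8 N holds it: grey plastic arch (upside-down U) on two black temple pads, ahead of the robot. Origin: centre of its underside, between the pads; z up, x from pad to pad, y along the band's width; alike either way round. 147 mm tall, 142 (x) by 52 mm (y) over the pads. Band 24 mm wide, 5 mm thick; the gap between the pads is 109 mm.
- frame_crown (a point): Middle of the underside of the frame's crown, 108 mm above the frame's origin: the point to lie on the bar. The inside of the arch is a half circle of radius 58 mm there. Above it stands the grip, a black square block 24 x 24 mm with faces square to the frame's x and y, from 5 to 39 mm above this point (113 to 147 mm above the frame's origin).
- mask_rail: Fixed steel rail to the robot's right: a level bar of 14 mm diameter along its y axis on two posts (18 mm diameter, on round feet 70 mm wide, 10 mm high) standing 200 mm apart. Origin: on the worktop midway between the posts; z up. The bar's axis is 140 mm above the worktop, its top 147 mm; a hung frame's pads stay about 39 mm clear of the worktop.
- mask_rail_mid (a point): Middle of the rail's bar, on the bar's axis, 140 mm above the worktop; y along the bar. A hanging frame's crown underside is 7 mm above it.
- valve_base: Fixed bench oxygen outlet at the left: aluminium plate 150 x 100 x 12 mm, brass valve in it, brass pipes along x (hose nozzle to +x, steel nut on the -x pipe), all under 60 mm high. Origin: underside of the plate, below the wheel's upright axis; z up. The level steel handwheel, 102 mm across, 3 spokes, lies 66 to 78 mm above the worktop; only hub (84 mm) and crank handle rise higher.
- valve (a joint): Angle of the handwheel about its upright axis, rad. 0 = closed, at the hard stop; it grows as the valve opens, counter-clockwise seen from above; two turns open = 12.566; range 0 to 18.85; starts at 2 to 6.5. Friction holds it where it is left; turning takes 1 to 2 N at the handle. At 0, and after each full turn, the crank handle lies to +x of the valve base, over the hose nozzle.
- valve_hub (a point): Centre of the wheel's hub on its upright axis, 80 mm above the worktop; it turns with the wheel, its x axis pointing towards the crank handle.
- crank_handle: Upright black crank handle on the wheel's rim, its axis 45 mm from the wheel's axis: a round sleeve, 16 mm diameter, from 81 to 124 mm above the worktop. It revolves freely on its own axis, so fingers of fixed heading can carry it round in circles. Origin: centre of the sleeve's foot, 81 mm above the worktop; z up; its own heading means nothing.
- handle_mid (a point): Point on the axis of the crank handle, 22 mm above the sleeve's foot, 103 mm above the worktop: the height to grip, firmly (about 25 N), for a light grip slips off when the stop is reached.
- stapler: Blue stapler, 135 x 36 x 47 mm, lying on the worktop at the back, beyond the gap between frame and rail: a bystander. Origin: centre of its underside.
- oximeter: Small fingertip oximeter, 34 x 58 x 30 mm, on the worktop at the back, between frame and valve: a bystander. Origin: centre of its underside.
- vial: Small glass medicine vial with a cap, 27 mm diameter, 50 mm tall, standing at the near edge of the worktop, between frame and rail: a bystander. Origin: centre of its underside.

How it is judged (in metres and radians):
On the way, in this order (a step that is already met when the one before it is completed fails the run):
1. the head frame hangs astride the rail's bar, let go and at rest (x of frame_crown in the frame of mask_rail_mid between -0.025 and 0.025 m and y of frame_crown in the frame of mask_rail_mid between -0.085 and 0.085 m and z of frame_crown in the frame of mask_rail_mid between 0.001 and 0.016 m and angle between head_frame's own z axis and vertical below 0.3 rad and angle between the y axis of head_frame and the y axis of mask_rail, either way round below 0.45 rad and contact force between head_frame and mask_rail above 0.3 N and contact force between the fingers and head_frame below 0.1 N and linear speed of head_frame below 0.05 m/s), for 0.2 s.
2. then the valve is closed to its stop, with the fingers on the crank handle (value of joint valve below 0.08 rad and contact force between the fingers and crank_handle above 0.5 N), for 0.1 s.
At the end, for the whole second after the job is handed in: The frame hangs on the bar between the posts, at rest and let go: crown on the bar within 25 mm, tilt under 0.3 rad, band along the bar within 0.45 rad. Valve two turns open (12.566 +- 0.2 rad), still, fingers holding the crank handle (over 2 N). Stapler, oximeter, vial within 30 mm of their starts (all of step 1 and value of joint valve between 12.366 and 12.766 rad and velocity of joint valve between -0.1 and 0.1 rad/s and contact force between the fingers and crank_handle above 2 N and distance of each of stapler, oximeter, vial from where it was at the start of the episode below 0.03 m); the arm keeps its last pose, push and grip.
It fails at once if the stapler is disturbed (moved 30 mm or more) (distance of stapler from where it was at the start of the episode above 0.03 m).
It fails at once if the fingertip oximeter is disturbed (moved 30 mm or more) (distance of oximeter from where it was at the start of the episode above 0.03 m).
It fails at once if the vial is disturbed (moved 30 mm or more) (distance of vial from where it was at the start of the episode above 0.03 m).
It fails at once if the head frame is dropped or thrown (moves faster than 1 m/s out of the fingers) (linear speed of head_frame above 1 m/s and contact force between the fingers and head_frame below 0.1 N).
It also fails if it takes over 72 s, if anything falls off the work surface, if the arm or the gripper's body presses on something with over 40 N, if the wrist force passes 120 N, or if a joint passes its speed limit or range.

## Working session

There is one attempt and no reset: what is moved stays moved. The work goes in short steps, Python scripts to look and compute and a tool call to move; the robot and the scene stay as the last step left them, time stands still between calls to the robot, and variables do not carry over. Pictures are saved under pics/ and viewed, about 8 in all and at most 12, crops included, and the job is handed in when it is done.

Besides the shell and the picture viewer there is one more tool, called after "Emit:" as a command line: name --argument value ..., lists and objects as JSON in quotes. drive_tool: Moves the arm, as the interface text tells. Its arguments: {"type":"object","properties":{"targets":{"type":"array"},"force":{"type":"number"}},"required":["targets"]}

```bash
mkdir -p pics
cat > h.py <<'E'
import numpy as np, cv2
from rig import *
from scipy.spatial.transform import Rotation as R
def snap(n,f):
    d=grab_frame(n); cv2.imwrite('pics/'+f+'.png',d['color']); np.save('pics/'+f+'.npy',dict((k,d[k]) for k in d if k!='color'),allow_pickle=True); return d
def load(f): return np.load('pics/'+f+'.npy',allow_pickle=True).item()
def fl(d): return 200/np.tan(np.radians(d['vertical_fov'])/2)
def ray(d,u,v):
    T=np.array(d['world_from_camera']); r=T[:3,:3]@np.array([(u-d['cx'])/fl(d),(v-d['cy'])/fl(d),1]); return T[:3,3],r
def px(d,u,v,z):
    o,r=ray(d,u,v); return (o+r*(z-o[2])/r[2]).round(1)
def proj(d,p):
    T=np.linalg.inv(np.array(d['world_from_camera'])); c=T[:3,:3]@np.array(p)+T[:3,3]; return (c[:2]/c[2]*fl(d)+[d['cx'],d['cy']]).round(1)
def togo(p,yaw=None):
    "shift in tool axes, m, to put TCP at p"
    s=sense(); M=R.from_euler('xyz',s['tcp_rot']); return (M.inv().apply(np.array(p)-s['eef_pos'])/1000).round(4)
E
python3 - <<'E'
from h import *
for n in ['side','top','wrist']:
    d=snap(n,n+'0'); print(n,d['vertical_fov'],d['cx'],d['cy'],np.array(d['world_from_camera']).round(2).tolist())
print(sense())
E
```

```text
side 47.29039148871469 320.3459601990701 206.3458399466061 [[0.93, -0.14, 0.35, 101.46], [-0.38, -0.41, 0.83, -923.2], [0.03, -0.9, -0.44, 594.77], [0.0, 0.0, 0.0, 1.0]]
top 51.72996381542629 325.4631933177099 201.0894657957091 [[-0.01, -0.98, 0.19, 299.22], [-1.0, 0.01, -0.02, 6.44], [0.01, -0.19, -0.98, 1202.75], [0.0, 0.0, 0.0, 1.0]]
wrist 69.97612159820738 319.68940543514407 199.69157397287378 [[0.38, 0.87, 0.3, 161.73], [0.92, -0.36, -0.13, 608.56], [-0.0, 0.32, -0.95, 373.63], [0.0, 0.0, 0.0, 1.0]]
{'clock': 0.15, 'qpos': array([ 1.17559280e+00,  3.53505591e-01,  1.63390985e+00,  2.45394596e-05,
        1.15523715e+00, -2.38982012e-03]), 'qvel': array([ 0.00102664, -0.00130061, -0.00153785,  0.00114182,  0.00055792,
        0.00017243]), 'joint_efforts': array([ 2.62493216e-06, -6.05637574e+01, -3.42336702e+01,  4.31866238e-05,
        6.15748053e-03, -1.85844875e-06]), 'eef_pos': array([239.12821619, 577.15360973, 303.34666056]), 'tcp_rot': array([-3.14053277e+00, -2.49734043e-05,  2.74876901e+00]), 'contact_force': array([ 0.49409837, -0.18140328, -0.12419065]), 'wrist_torque': array([ 0.0104275 ,  0.0441539 , -0.02262296]), 'opening': 0.9973587322023151}
```

View pics/top0.png

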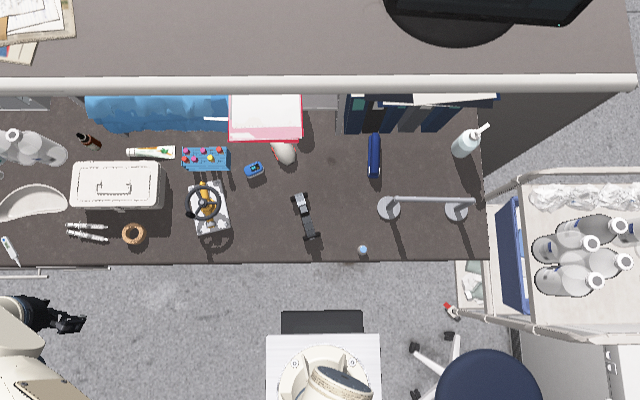

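View pics/side0.png

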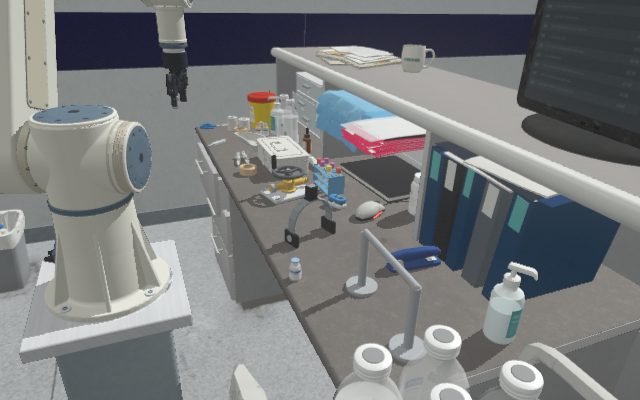

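The top view shows the valve near (205,207), the frame near (304,215), the vial at (362,249), the stapler at (374,155) and the rail bar from (390,200) to (472,200). There is an overhanging shelf beyond row ~85. I'll enlarge this area.

Run:
```python
from h import *
i=cv2.imread('pics/top0.png')
a=cv2.resize(i[150:270,170:330],(800,600),interpolation=cv2.INTER_CUBIC)
b=cv2.resize(i[180:240,370:490],(800,400),interpolation=cv2.INTER_CUBIC)
cv2.imwrite('pics/c1.png',a)
d=load('top0')
print('rail ends',px(d,390,199,140),px(d,472,201,140),'feet',px(d,389,208,10),px(d,457,211,10))
print('shelf edge z?',px(d,300,82,300), px(d,300,82,600),'table front edge',px(d,300,262,0))
for p in [(304,200,147),(205,203,84)]: print(px(d,*p))
```

```text
rail ends [ 507.8 -180.6  140. ] [ 499.9 -397.   140. ] feet [ 506.4 -199.3   10. ] [ 495.  -399.6   10. ]
shelf edge z? [760.1  47.9 300. ] [606.9  34.1 600. ] table front edge [353.1  63.1   0. ]
[506.4  45.4 147. ]
[513.5 319.7  84. ]
```

View pics/c1.png

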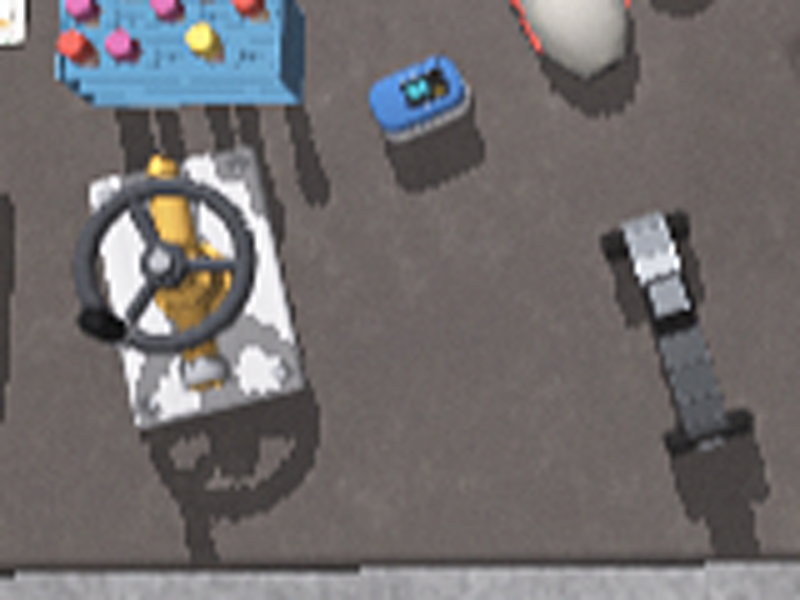

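Run:
```python
from h import *
d=load('top0'); c=lambda u,v,z: px(d,170+u/5,150+v/5,z)
print('grip',c(671,297,147)); 
a=c(645,235,45);b=c(708,432,45);print('pads',a,b,(a+b)/2,np.linalg.norm(a-b),np.arctan2(*(a-b)[1::-1]))
h=c(163,262,84);k=c(95,320,124);noz=c(160,165,35);nut=c(203,370,35)
print('hub',h,'handle',k,np.linalg.norm((k-h)[:2]),'noz',noz,nut)
ax=noz-nut;t=np.arctan2(ax[1],ax[0]);print('base yaw',t,'handle ang',np.arctan2(*(k-h)[1::-1])-t)
print([c(*q,12) for q in [(90,185),(252,148),(303,388),(140,428)]])
print('vial',px(d,362,249,50),'stapler',px(d,374,155,40),'oxi',c(420,95,30))
# shelf edge from both
s=load('side0')
from scipy.optimize import least_squares
o,r=ray(s,500,135)
for x in (600,650,700,750,800): print(x,(o+r*(x-o[0])/r[0]).round(), end=' '); q=(o+r*(x-o[0])/r[0]); print(proj(d,q))
```

```text
grip [481.5  45.  147. ]
pads [535.3  63.4  45. ] [421.9  28.3  45. ] [478.6   45.85  45.  ] 118.70791885969527 0.3001711708301121
hub [515.3 326.3  84. ] handle [476.8 349.3 124. ] 44.846961992982266 noz [582.  344.5  35. ] [462.  315.1  35. ]
base yaw 0.24026727278093832 handle ang 2.362817924097281
[array([575.9, 391.7,  12. ]), array([597.3, 297.3,  12. ]), array([453.9, 263.1,  12. ]), array([431.9, 356. ,  12. ])]
vial [ 384.4 -112.    50. ] stapler [ 659.7 -156.9   40. ] oxi [623.7 195.8  30. ]
600 [ 600. -419.  401.] [524.5 129.3]
650 [ 650. -369.  381.] [494.  110.5]
700 [ 700. -318.  362.] [465.4  92.9]
750 [ 750. -268.  342.] [438.5  76.3]
800 [ 800. -217.  323.] [413.1  60.7]
```

```bash
cat >> h.py <<'E'
def go(p,yaw):
    s=sense(); M=R.from_euler('xyz',s['tcp_rot']); N=R.from_euler('xyz',[np.pi,0,yaw])
    print('shift',(M.inv().apply(np.array(p)-s['eef_pos'])/1000).round(4),'turn',(M.inv()*N).as_rotvec().round(4),'t',s['clock'])
E
python3 -c "
from h import *
go([480,45.5,300],0.30)"
```

```text
shift [-0.426  -0.3989  0.0038] turn [-5.0000e-04  1.3000e-03  2.4488e+00] t 0.15
```

Emit:
drive_tool --targets '[-0.426,-0.399,0.004,0,0,1.45,1,-0.426,-0.399,0.004,0,0,1.45,1,-0.426,-0.399,0.004,0,0,1.45,1,-0.426,-0.399,0.004,0,0,1.45,1,-0.426,-0.399,0.004,0,0,1.45,1,-0.426,-0.399,0.004,0,0,1.45,1,-0.426,-0.399,0.004,0,0,1.45,1,-0.426,-0.399,0.004,0,0,1.45,1,-0.426,-0.399,0.004,0,0,1.45,1,-0.426,-0.399,0.004,0,0,1.45,1,-0.426,-0.399,0.004,0,0,1.45,1,-0.426,-0.399,0.004,0,0,1.45,1]' --force 25

```text
clock: 1.15
eef_pos: [445.8, 119.9, 300.6]
tcp_rot: [3.141, -0.0, 1.292]
contact_force: [0.3, -0.0, 1.1]
opening: 1.002
```

```bash
python3 -c "
from h import *
go([480,45.5,300],0.30)"
```

```text
shift [-0.0622  0.0534  0.0006] turn [ 1.000e-04 -3.000e-04  9.921e-01] t 1.15
```

Emit:
drive_tool --targets '[-0.062,0.053,0,0,0,0.99,1,-0.062,0.053,0,0,0,0.99,1,-0.062,0.053,0,0,0,0.99,1,-0.062,0.053,0,0,0,0.99,1,-0.062,0.053,0,0,0,0.99,1,-0.062,0.053,0,0,0,0.99,1,-0.062,0.053,0,0,0,0.99,1,-0.062,0.053,0,0,0,0.99,1,-0.062,0.053,0,0,0,0.99,1,-0.062,0.053,0,0,0,0.99,1,-0.062,0.053,0,0,0,0.99,1]'

```text
clock: 2.07
eef_pos: [479.9, 48.0, 300.4]
tcp_rot: [-3.142, 0.0, 0.313]
contact_force: [-0.2, 0.7, 0.3]
opening: 0.996
```

```bash
python3 -c "
from h import *
d=snap('wrist','w1');snap('top','t1')
print(sense()['eef_pos'],sense()['tcp_rot'])
go([480,45.5,300],0.30)
x=np.array([np.cos(.3),np.sin(.3),0]);y=np.array([-x[1],x[0],0])
for z in (147,):
  for a in (-12,12):
    for b in (-12,12): print(proj(d,np.array([481,45.3,z])+a*x+b*y))
"
```

```text
[479.91450787  48.01881805 300.41665541] [-3.14158693e+00  6.12669164e-05  3.11338198e-01]
shift [-0.0007  0.0024  0.0004] turn [-0.      0.0001  0.0113] t 2.1667
[336.5 220.3]
[308.3 220. ]
[337.5 193.4]
[308.3 193. ]
```

View pics/w1.png

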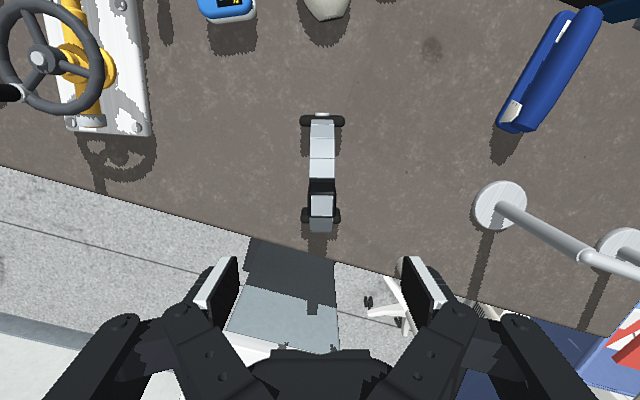

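The wrist view confirms it: the block top is centred at about (322,205) against (322.7,206.7) predicted, and the frame is square to the tool. I'll descend and grip.

Emit:
drive_tool --targets '[0,0.0025,0.03,0,0,0,1,0,0.0025,0.06,0,0,0,1,0,0.0025,0.085,0,0,0,1,0,0.0025,0.1,0,0,0,1,0,0.0025,0.11,0,0,0,1,0,0.0025,0.11,0,0,0,1,0,0.0025,0.11,0,0,0,0,0,0.0025,0.11,0,0,0,0,0,0.0025,0.11,0,0,0,0,0,0.0025,0.11,0,0,0,0,0,0.0025,0.11,0,0,0,0,0,0.0025,0.11,0,0,0,0]' --force 30

```text
clock: 3.17
eef_pos: [481.1, 45.8, 191.2]
tcp_rot: [-3.142, -0.001, 0.309]
contact_force: [-1.4, 1.5, 6.1]
opening: 0.273
```

```bash
python3 -c "
from h import *
d=load('w1'); print('rail',px(d,503,207,140),px(d,585,257,140),'hub',px(d,40,58,84),'handle',px(d,8,92,124),'footL',px(d,500,206,10))
s=sense();print(s['clock'],s['opening'],s['eef_pos'],s['contact_force'])
d=load('t1')
i=cv2.imread('pics/t1.png');cv2.imwrite('pics/c2.png',cv2.resize(i[185:235,370:490],(800,333),interpolation=cv2.INTER_CUBIC))"
```

```text
rail [ 526.2 -103.4  140. ] [ 505.9 -199.6  140. ] hub [517.  326.1  84. ] handle [488.9 315.3 124. ] footL [ 507.6 -198.3   10. ]
3.1667 0.273434662797434 [481.05151902  45.77897254 191.18216662] [-1.36498515  1.4573147   6.13346079]
```

View pics/c2.png

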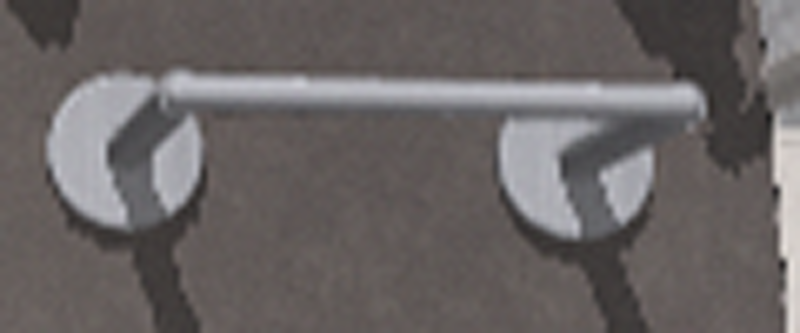

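```bash
python3 -c "
from h import *
d=load('t1'); c=lambda u,v,z: px(d,370+u/6.6667,185+v/6.6667,z)
a=c(170,90,140);b=c(698,102,140);print(a,b,(a+b)/2,np.arctan2((a-b)[1],(a-b)[0])-np.pi/2,np.linalg.norm(a-b)); e=c(125,152,10);f=c(577,160,10);print(e,f,(e+f)/2,np.arctan2((e-f)[1],(e-f)[0])-np.pi/2)
go([481,45.5,325],-0.045+.009)
"
```

```text
[ 509.  -195.2  140. ] [ 501.7 -404.3  140. ] [ 505.35 -299.75  140.  ] -0.03489735238985148 209.22738826453866
[ 507.  -198.6   10. ] [ 501.  -398.7   10. ] [ 504.   -298.65   10.  ] -0.029976025827520125
shift [ 0.      0.0002 -0.1338] turn [-3.000e-04 -1.300e-03  3.446e-01] t 3.1667
```

Emit:
drive_tool --targets '[0,0,-0.008,0,0,0,0,0,0,-0.025,0,0,0,0,0,0,-0.05,0,0,0,0,0,0,-0.075,0,0,0,0,0,0,-0.1,0,0,0,0,0,0,-0.125,0,0,0.04,0,0,0,-0.145,0,0,0.08,0,0,0,-0.16,0,0,0.12,0,0,0,-0.17,0,0,0.17,0,0,0,-0.174,0,0,0.22,0,0,0,-0.174,0,0,0.28,0,0,0,-0.174,0,0,0.34,0]'

```text
clock: 4.17
eef_pos: [480.3, 45.5, 365.1]
tcp_rot: [3.141, -0.0, -0.034]
contact_force: [-0.4, 0.2, -3.5]
opening: 0.277
```

```bash
python3 -c "
from h import *
go([504.5,-299,365],-.03); s=sense();print(s['opening'],s['eef_pos'],s['tcp_rot'],s['contact_force'])
"
```

```text
shift [3.590e-02 3.435e-01 1.000e-04] turn [ 0.0002 -0.0002 -0.0039] t 4.1667
0.2766005616999902 [480.31699349  45.53054607 365.06984393] [ 3.14141704e+00 -1.88766645e-04 -3.39432622e-02] [-0.35636821  0.2126594  -3.45104074]
```

Emit:
drive_tool --targets '[0.001,0.012,0,0,0,0,0,0.004,0.038,0,0,0,0,0,0.008,0.072,0,0,0,0,0,0.011,0.106,0,0,0,0,0,0.015,0.14,0,0,0,0,0,0.018,0.174,0,0,0,0,0,0.022,0.208,0,0,0,0,0,0.025,0.242,0,0,0,0,0,0.029,0.276,0,0,0,0,0,0.032,0.308,0,0,0,0,0,0.035,0.334,0,0,0,0,0,0.036,0.344,0,0,0,0]'

```text
invalid input at $.targets: expected a multiple of 7 numbers
```

Emit:
drive_tool --targets '[0,0,0,0,0,0,0,0,0,0,0,0,0,0,0,0,0,0,0,0,0,0,0,0,0,0,0,0]'

```text
clock: 4.5
eef_pos: [480.5, 45.6, 364.4]
tcp_rot: [3.141, 0.0, -0.03]
contact_force: [0.5, -0.4, -3.6]
opening: 0.278
```

```bash
python3 -c "
from h import *
go([504.5,-299,233],-.03); s=sense();print(s['opening'],s['eef_pos'],s['tcp_rot'],s['contact_force'])
snap('side','s2');snap('wrist','w2')
i=cv2.imread('pics/s2.png');w=cv2.imread('pics/w2.png');cv2.imwrite('pics/c3.png',np.vstack([cv2.resize(i[100:380,260:500],(480,560))[:400],]) )
cv2.imwrite('pics/c3.png',np.hstack([cv2.resize(i[100:380,300:500],(400,560)),cv2.resize(w[80:400,200:428],(399,560))]))
"
```

```text
shift [0.0343 0.3437 0.1314] turn [0.0001 0.0003 0.0001] t 4.5
0.2780590474910583 [480.54197139  45.57443134 364.40066485] [ 3.14149835e+00  3.35264425e-04 -2.98551972e-02] [ 0.51075086 -0.39377656 -3.63145955]
```

View pics/c3.png

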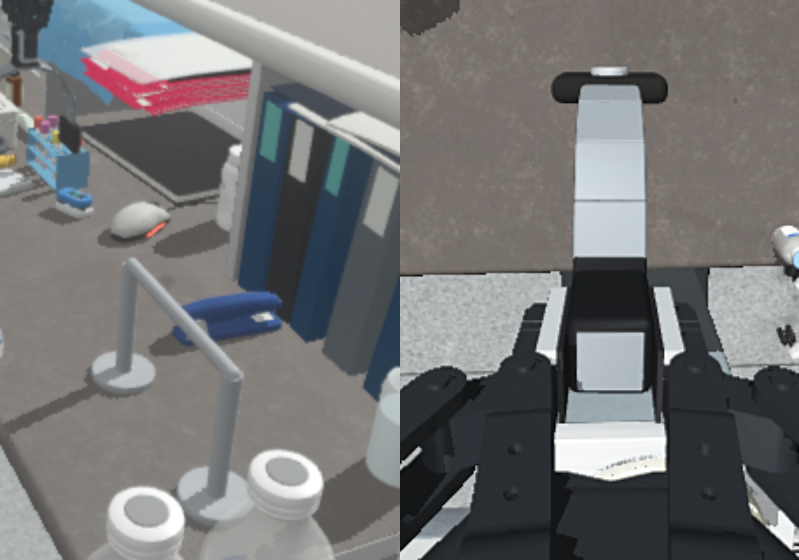

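The transit call was refused because I miscounted its values. The frame is held square and level in the pads. I'll repeat the transit.

Emit:
drive_tool --targets '[0.001,0.012,0,0,0,0,0,0.004,0.038,0,0,0,0,0,0.008,0.072,0,0,0,0,0,0.011,0.106,0,0,0,0,0,0.015,0.14,0,0,0,0,0,0.018,0.174,0,0,0,0,0,0.022,0.208,0,0,0,0,0,0.025,0.242,0,0,0,0,0,0.028,0.276,0,0,0,0,0,0.031,0.308,0,0,0,0,0,0.034,0.334,0,0,0,0,0,0.034,0.344,0,0,0,0,0]'

```text
clock: 5.6
eef_pos: [503.6, -303.3, 364.2]
tcp_rot: [3.14, -0.0, -0.033]
contact_force: [-0.2, -0.5, -2.4]
opening: 0.278
```

```bash
echo
python3 -c "
from h import *
snap('side','s3');snap('top','t3'); snap('wrist','w3')
s=sense();print(s['clock'],s['opening'],s['eef_pos'],s['tcp_rot'],s['contact_force']); go([504.5,-299,233],-.03)
i=cv2.imread('pics/s3.png');w=cv2.imread('pics/t3.png')
cv2.imwrite('pics/c4.png',np.hstack([cv2.resize(i[120:370,320:470],(360,600)),cv2.resize(w[150:270,370:456],(430,600),interpolation=2)]))
"
```

```text
5.75 0.2743538981654107 [ 503.37621795 -299.92085953  363.98891457] [-3.14083992e+00  8.99623845e-04 -3.26820610e-02] [ 0.36432385 -0.17084379 -2.08849071]
shift [ 0.0012 -0.0009  0.131 ] turn [-0.0008  0.0009 -0.0027] t 5.75
```

View pics/c4.png

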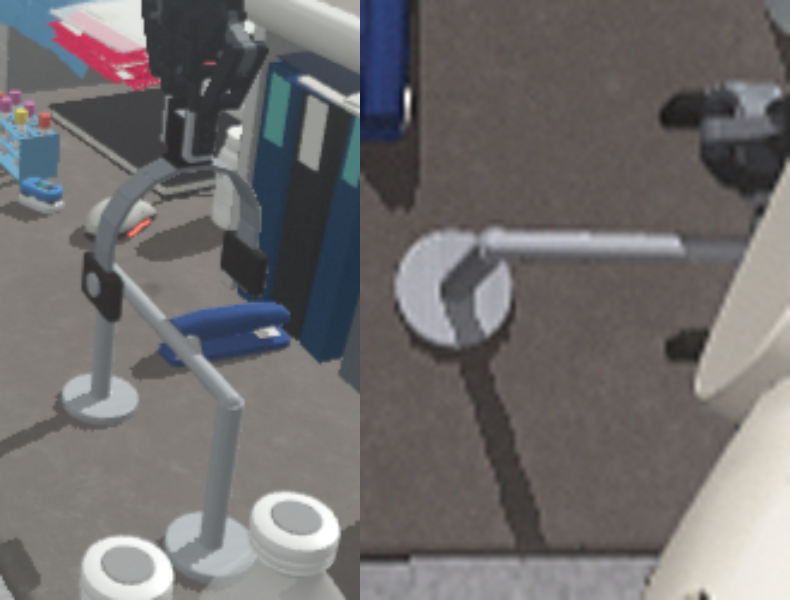

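The frame hangs level and straddles the bar, with a pad on each side. I'll lower it.

Emit:
drive_tool --targets '[0.001,0,0.01,0,0,0,0,0.001,0,0.028,0,0,0,0,0.001,0,0.046,0,0,0,0,0.001,0,0.064,0,0,0,0,0.001,0,0.082,0,0,0,0,0.001,0,0.1,0,0,0,0,0.001,0,0.115,0,0,0,0,0.001,0,0.124,0,0,0,0,0.001,0,0.129,0,0,0,0,0.001,0,0.131,0,0,0,0,0.001,0,0.131,0,0,0,0]'

```text
clock: 6.67
eef_pos: [505.1, -298.9, 233.5]
tcp_rot: [-3.142, -0.0, -0.031]
contact_force: [-0.2, 0.8, -2.5]
opening: 0.273
```

Emit:
drive_tool --targets '[0,0,0.001,0,0,0,0,0,0,0.002,0,0,0,0,0,0,0.002,0,0,0,0]'

```text
clock: 6.92
eef_pos: [505.1, -299.4, 232.0]
tcp_rot: [3.141, -0.001, -0.031]
contact_force: [-0.6, -0.0, -3.5]
opening: 0.28
```

Emit:
drive_tool --targets '[0,0,0.001,0,0,0,0,0,0,0.002,0,0,0,0,0,0,0.002,0,0,0,0]'

```text
clock: 7.17
eef_pos: [505.1, -299.5, 230.1]
tcp_rot: [3.141, -0.001, -0.031]
contact_force: [-1.3, 1.2, 2.9]
opening: 0.275
```

Contact is made: the z force went from −3.5 to +2.9 N. I'll release and rise.

Emit:
drive_tool --targets '[0,0,0,0,0,0,0.35,0,0,0,0,0,0,0.45,0,0,0,0,0,0,0.7,0,0,0,0,0,0,0.7,0,0,0,0,0,0,0.7,0,0,0,0,0,0,0.7,0,0,-0.01,0,0,0,0.7,0,0,-0.03,0,0,0,0.7,0,0,-0.06,0,0,0,0.7,0,0,-0.09,0,0,0,0.7,0,0,-0.115,0,0,0,0.7,0,0,-0.125,0,0,0,0.7]'

```text
clock: 8.17
eef_pos: [506.0, -299.9, 359.2]
tcp_rot: [3.139, -0.005, -0.031]
contact_force: [0.4, -0.4, 0.0]
opening: 0.703
```

```bash
python3 -c "
from h import *
snap('side','s4'); w=snap('wrist','w4')
print('block top exp',proj(w,[505,-299.5,186]))
i=cv2.imread('pics/s4.png');w=cv2.imread('pics/w4.png')
cv2.imwrite('pics/c5.png',np.hstack([cv2.resize(i[120:370,320:470],(240,400)),cv2.resize(w,(560,350))[:350] if 0 else cv2.resize(w[:,40:600],(560,400))]))
# valve geometry
yaw=.235
hub=np.array([516,326.2]);a=yaw+2.36
print('handle',hub+45*np.array([np.cos(a),np.sin(a)]))
go([480,349,260],0.3)
"
```

```text
block top exp [317.9 201.9]
handle [477.55647542 349.59007093]
shift [-0.0463 -0.6478  0.0954] turn [ 0.0028 -0.0035 -0.3312] t 8.2667
```

View pics/c5.png

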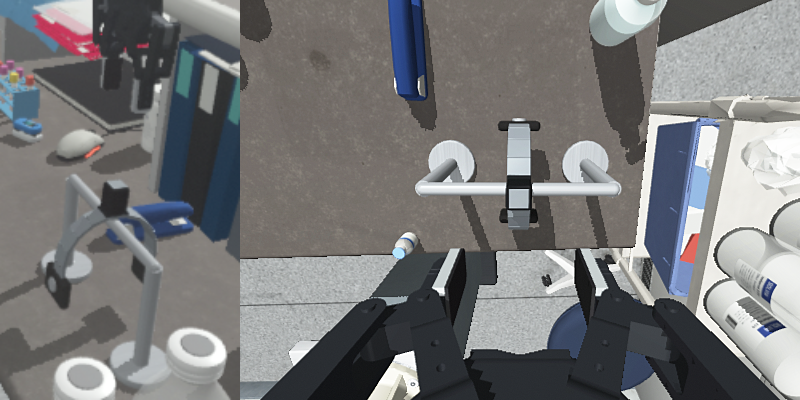

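The frame hangs astride the bar midway between the posts, with the block top at about (318,199) against (318,202) predicted. The vial and stapler look untouched. Now to the valve.

Emit:
drive_tool --targets '[-0.02,-0.33,0,0,0,-0.16,0.7,-0.02,-0.33,0,0,0,-0.16,0.7,-0.02,-0.33,0,0,0,-0.16,0.7,-0.02,-0.33,0,0,0,-0.16,0.7,-0.02,-0.33,0,0,0,-0.16,0.7,-0.02,-0.33,0,0,0,-0.16,0.7,-0.02,-0.33,0,0,0,-0.16,0.7,-0.046,-0.648,0,0,0,-0.33,0.7,-0.046,-0.648,0,0,0,-0.33,0.7,-0.046,-0.648,0,0,0,-0.33,0.7,-0.046,-0.648,0,0,0,-0.33,0.7,-0.046,-0.648,0,0,0,-0.33,0.7]'

```text
clock: 9.27
eef_pos: [485.1, 202.1, 352.8]
tcp_rot: [3.141, 0.002, 0.299]
contact_force: [1.3, 0.1, 0.5]
opening: 0.695
```

```bash
python3 -c "
from h import *
go([478,349.5,280],0.3)
d=load('top0'); print('rack', [px(d,205,171,z) for z in (0,60,100)],'box',[px(d,165,205,z) for z in (0,60,100)])
"
```

```text
shift [ 0.0368 -0.143   0.0726] turn [ 0.0003  0.0024 -0.0011] t 9.2667
rack [array([627.4, 347.2,   0. ]), array([611. , 330.2,  60. ]), array([600.1, 318.9, 100. ])] box [array([525. , 460.5,   0. ]), array([513.7, 437.8,  60. ]), array([506.2, 422.7, 100. ])]
```

Emit:
drive_tool --targets '[0.035,-0.11,0.03,0,0,0,0.7,0.035,-0.11,0.06,0,0,0,0.7,0.035,-0.11,0.073,0,0,0,0.7,0.035,-0.11,0.073,0,0,0,0.7,0.035,-0.11,0.073,0,0,0,0.7,0.035,-0.11,0.073,0,0,0,0.7,0.035,-0.11,0.073,0,0,0,0.7]'

```text
clock: 9.85
eef_pos: [487.6, 314.7, 281.7]
tcp_rot: [3.141, 0.0, 0.298]
contact_force: [0.2, -0.3, 0.3]
opening: 0.703
```

```bash
python3 -c "
from h import *
d=snap('wrist','w5'); s=sense();print(s['clock'],s['eef_pos'],s['tcp_rot'])
go([478,349.5,280],0.3)
print('hub',proj(d,[516,326.2,84]),'handle top',proj(d,[477.6,349.6,124]),'foot',proj(d,[477.6,349.6,81]))
i=cv2.imread('pics/w5.png')
cv2.imwrite('pics/w5b.png',cv2.resize(i[40:340,140:540],(800,600),interpolation=2))
"
```

```text
9.9 [487.91367799 314.62428079 282.34347697] [ 3.14147863e+00 -8.44704083e-04  2.97716363e-01]
shift [ 0.0008 -0.0362  0.0023] turn [ 0.0001 -0.0008 -0.0023] t 9.9
hub [316.3 160.6] handle top [276.3 204.6] foot [282.5 189.8]
```

View pics/w5b.png

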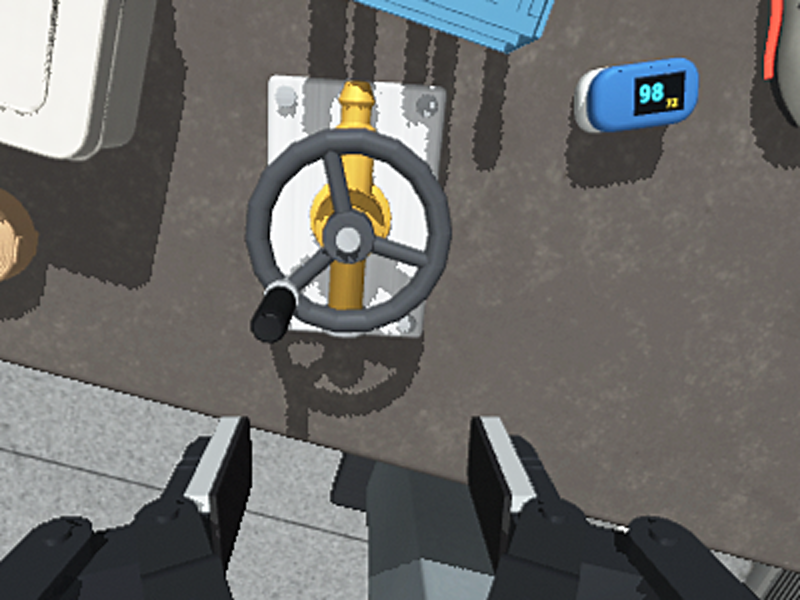

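```bash
python3 -c "
from h import *
d=load('w5'); c=lambda u,v,z: px(d,140+u/2,40+v/2,z)
h=c(347,238,84);k=c(268,327,124);f=c(281,291,81);print(h,k,f,np.linalg.norm((k-h)[:2]))
a,b,e=c(268,75,12),c(447,86,12),c(422,337,12);print(a,b,e,(a+e)/2,np.arctan2(*(b-e)[1::-1]),np.arctan2(*(a-b)[1::-1])-np.pi/2)
print('ang',np.arctan2(*(k-h)[1::-1]))
go([k[0],k[1],200],0.3)
"
```

```text
[516.7 329.2  84. ] [478.  351.7 124. ] [481.3 352.6  81. ] 44.76538841560524
[576.7 393.9  12. ] [600.3 298.1  12. ] [456.3 262.8  12. ] [516.5  328.35  12.  ] 0.240398292737804 0.24153718212171849
ang 2.614965382156043
shift [ 0.0013 -0.0384  0.0823] turn [ 0.0001 -0.0008 -0.0023] t 9.9
```

Emit:
drive_tool --targets '[0.001,-0.02,0.01,0,0,0,0.7,0.001,-0.038,0.03,0,0,0,0.7,0.001,-0.038,0.055,0,0,0,0.7,0.001,-0.038,0.075,0,0,0,0.7,0.001,-0.038,0.095,0,0,0,0.7,0.001,-0.038,0.112,0,0,0,0.7,0.001,-0.038,0.123,0,0,0,0.7,0.001,-0.038,0.123,0,0,0,0.7,0.001,-0.038,0.123,0,0,0,0.7]'

```text
clock: 10.65
eef_pos: [477.7, 351.8, 159.2]
tcp_rot: [-3.142, -0.0, 0.298]
contact_force: [0.6, -0.2, -0.0]
opening: 0.699
```

Emit:
drive_tool --targets '[0,0,0,0,0,0,0.3,0,0,0,0,0,0,0,0,0,0,0,0,0,0,0,0,0,0,0,0,0,0,0,0,0,0,0,0,0,0,0,0,0,0,0,0,0,0,0,0,0,0]' --force 30

```text
clock: 11.23
eef_pos: [477.6, 352.7, 159.4]
tcp_rot: [-3.141, -0.001, 0.299]
contact_force: [0.1, -0.1, 6.2]
opening: 0.175
```

```bash
cat >> h.py <<'E'
HUB=np.array([516.6,328.5]);Y0=0.241
def ang(p): return np.arctan2(p[1]-HUB[1],p[0]-HUB[0])-Y0
def circ(angs,r=45):
    "rows (x,y,z shift m) in tool axes for valve angles"
    s=sense(); M=R.from_euler('xyz',s['tcp_rot'])
    for a in angs:
        p=np.array([*(HUB+r*np.array([np.cos(a+Y0),np.sin(a+Y0)])),s['eef_pos'][2]])
        print(round(a,3),*(M.inv().apply(p-s['eef_pos'])/1000).round(4)[:2])
E
python3 -c "
from h import *
s=sense();p=s['eef_pos'];print(s['clock'],p,s['tcp_rot'],s['opening'],s['contact_force'],ang(p),np.linalg.norm(p[:2]-HUB))
circ(np.arange(2.25,-0.4,-.25))
"
```

```text
11.2333 [477.64310759 352.6935684  159.40735776] [-3.14126378e+00 -1.39370669e-03  2.99020807e-01] 0.17497621419062678 [ 0.08006323 -0.05737249  6.19776942] 2.3448501248137936 45.85813142561359
2.25 0.0039 -0.002
2.0 0.0138 -0.0073
1.75 0.0247 -0.0101
1.5 0.0359 -0.01
1.25 0.0467 -0.0072
1.0 0.0566 -0.0018
0.75 0.0648 0.0059
0.5 0.0708 0.0153
0.25 0.0743 0.026
0.0 0.075 0.0372
-0.25 0.073 0.0482
```

Emit:
drive_tool --targets '[0.0039,-0.002,0,0,0,0,0,0.0138,-0.0073,0,0,0,0,0,0.0247,-0.0101,0,0,0,0,0,0.0359,-0.01,0,0,0,0,0,0.0467,-0.0072,0,0,0,0,0,0.0566,-0.0018,0,0,0,0,0,0.0648,0.0059,0,0,0,0,0,0.0708,0.0153,0,0,0,0,0,0.0708,0.0153,0,0,0,0,0]'

```text
clock: 11.98
eef_pos: [550.9, 357.9, 159.4]
tcp_rot: [3.141, -0.001, 0.298]
contact_force: [0.2, -0.5, 6.5]
opening: 0.179
```

```bash
python3 -c "
from h import *
s=sense();p=s['eef_pos'];print(s['clock'],p,s['tcp_rot'],s['opening'],s['contact_force'],ang(p),np.linalg.norm(p[:2]-HUB))
circ([.4,.3,.2,.1,.0,-.05,-.1])
"
```

```text
11.9833 [550.925136   357.86440585 159.41478954] [ 3.14137060e+00 -1.30107141e-03  2.98253474e-01] 0.17912733035590736 [ 0.20316776 -0.5299113   6.45097561] 0.46666586147491274 45.17170897902814
0.4 0.0009 0.0029
0.3 0.0022 0.0072
0.2 0.0031 0.0116
0.1 0.0035 0.0161
0.0 0.0035 0.0206
-0.05 0.0033 0.0228
-0.1 0.003 0.025
```

Emit:
drive_tool --targets '[0.0009,0.0029,-0.001,0,0,0,0,0.0022,0.0072,-0.001,0,0,0,0,0.0031,0.0116,-0.001,0,0,0,0,0.0035,0.0161,-0.001,0,0,0,0,0.0035,0.0206,-0.001,0,0,0,0,0.0035,0.0206,-0.001,0,0,0,0,0.0035,0.0206,-0.001,0,0,0,0]'

```text
clock: 12.57
eef_pos: [559.7, 339.9, 159.6]
tcp_rot: [-3.142, -0.002, 0.299]
contact_force: [4.4, 2.7, -4.0]
opening: 0.178
```

```bash
cat >> h.py <<'E'
def st():
    s=sense();p=s['eef_pos'];print(s['clock'],p.round(1),s['tcp_rot'].round(3),s['opening'],s['contact_force'].round(1),s['wrist_torque'].round(2),'ang',ang(p).round(3),'r',np.linalg.norm(p[:2]-HUB).round(1))
E
python3 -c "
from h import *
st(); circ([0,-.05,-.1,-.15])
"
```

```text
12.5667 [559.7 339.9 159.6] [-3.142e+00 -2.000e-03  2.990e-01] 0.1783031116518437 [ 4.4  2.7 -4. ] [ 0.3  -0.85 -0.  ] ang 0.017 r 44.6
0 0.0004 0.0008
-0.05 0.0002 0.003
-0.1 -0.0001 0.0052
-0.15 -0.0005 0.0075
```

Emit:
drive_tool --targets '[0.0002,0.0025,0,0,0,0,0,0,0.005,0,0,0,0,0,0,0.005,0,0,0,0,0,0,0.005,0,0,0,0,0]'

```text
clock: 12.9
eef_pos: [559.9, 338.8, 159.7]
tcp_rot: [-3.135, -0.003, 0.298]
contact_force: [-2.9, 21.6, -7.2]
opening: 0.175
```

```bash
python3 -c "
from h import *
st(); circ([.1,.3])
"
```

```text
12.9 [559.9 338.8 159.7] [-3.135e+00 -3.000e-03  2.980e-01] 0.1754779675817833 [-2.9 21.6 -7.2] [3.46 0.33 0.06] ang -0.007 r 44.5
0.1 0.0005 -0.0048
0.3 -0.0008 -0.0137
```

The stop is confirmed: 21.6 N builds up and the angle stays at about 0. I'll unload, then back off.

Emit:
drive_tool --targets '[0,-0.0045,0,0,0,0,0,0,-0.0045,0,0,0,0,0]'

```text
clock: 13.07
eef_pos: [559.5, 340.5, 159.6]
tcp_rot: [-3.141, -0.002, 0.3]
contact_force: [5.2, 2.2, -2.7]
opening: 0.175
```

```bash
python3 -c "
from h import *
st(); circ(list(np.linspace(0.15,np.pi,11)))
"
```

```text
13.0667 [559.5 340.5 159.6] [-3.141e+00 -2.000e-03  3.000e-01] 0.17533132702097537 [ 5.2  2.2 -2.7] [ 0.37 -0.84 -0.02] ang 0.033 r 44.5
0.15 0.0003 -0.0052
0.449 -0.0029 -0.0183
0.748 -0.0098 -0.0298
1.047 -0.0198 -0.0387
1.347 -0.0319 -0.0444
1.646 -0.0452 -0.0461
1.945 -0.0585 -0.0439
2.244 -0.0704 -0.0379
2.543 -0.0801 -0.0286
2.842 -0.0866 -0.0169
3.142 -0.0894 -0.0038
```

Emit:
drive_tool --targets '[0.0003,-0.0052,0,0,0,0,0,-0.0029,-0.0183,0,0,0,0,0,-0.0098,-0.0298,0,0,0,0,0,-0.0198,-0.0387,0,0,0,0,0,-0.0319,-0.0444,0,0,0,0,0,-0.0452,-0.0461,0,0,0,0,0,-0.0585,-0.0439,0,0,0,0,0,-0.0704,-0.0379,0,0,0,0,0,-0.0801,-0.0286,0,0,0,0,0,-0.0866,-0.0169,0,0,0,0,0,-0.0894,-0.0038,0,0,0,0,0,-0.0894,-0.0038,0,0,0,0,0]'

```text
clock: 14.07
eef_pos: [473.3, 314.9, 159.6]
tcp_rot: [3.141, -0.002, 0.299]
contact_force: [5.5, 0.9, -4.9]
opening: 0.176
```

```bash
python3 -c "
from h import *
st(); circ(list(np.linspace(3.45,2*np.pi,11)))
"
```

```text
14.0667 [473.3 314.9 159.6] [ 3.141e+00 -2.000e-03  2.990e-01] 0.1759097636283771 [ 5.5  0.9 -4.9] [ 0.06 -0.81 -0.02] ang -3.079 r 45.4
3.45 0.0018 0.0109
3.733 0.0066 0.0227
4.017 0.0146 0.0326
4.3 0.025 0.0399
4.583 0.037 0.044
4.867 0.0497 0.0446
5.15 0.0621 0.0416
5.433 0.0731 0.0352
5.717 0.0819 0.0261
6.0 0.0878 0.0148
6.283 0.0903 0.0024
```

Emit:
drive_tool --targets '[0.0018,0.0109,0,0,0,0,0,0.0066,0.0227,0,0,0,0,0,0.0146,0.0326,0,0,0,0,0,0.025,0.0399,0,0,0,0,0,0.037,0.044,0,0,0,0,0,0.0497,0.0446,0,0,0,0,0,0.0621,0.0416,0,0,0,0,0,0.0731,0.0352,0,0,0,0,0,0.0819,0.0261,0,0,0,0,0,0.0878,0.0148,0,0,0,0,0,0.0903,0.0024,0,0,0,0,0,0.0903,0.0024,0,0,0,0,0]'

```text
clock: 15.07
eef_pos: [559.5, 342.3, 159.5]
tcp_rot: [3.141, 0.002, 0.299]
contact_force: [-3.8, 0.1, 5.5]
opening: 0.175
```

```bash
python3 -c "
from h import *
st(); circ(list(np.linspace(0.3,np.pi,11)))
"
```

```text
15.0667 [559.5 342.3 159.5] [3.141e+00 2.000e-03 2.990e-01] 0.1751501198229357 [-3.8  0.1  5.5] [-0.01  0.54 -0.02] ang 0.071 r 45.1
0.3 -0.0014 -0.0102
0.584 -0.0061 -0.022
0.868 -0.014 -0.032
1.152 -0.0244 -0.0394
1.437 -0.0365 -0.0436
1.721 -0.0492 -0.0442
2.005 -0.0616 -0.0413
2.289 -0.0727 -0.035
2.573 -0.0815 -0.0258
2.857 -0.0875 -0.0145
3.142 -0.09 -0.002
```

Emit:
drive_tool --targets '[-0.0014,-0.0102,0,0,0,0,0,-0.0061,-0.022,0,0,0,0,0,-0.014,-0.032,0,0,0,0,0,-0.0244,-0.0394,0,0,0,0,0,-0.0365,-0.0436,0,0,0,0,0,-0.0492,-0.0442,0,0,0,0,0,-0.0616,-0.0413,0,0,0,0,0,-0.0727,-0.035,0,0,0,0,0,-0.0815,-0.0258,0,0,0,0,0,-0.0875,-0.0145,0,0,0,0,0,-0.09,-0.002,0,0,0,0,0,-0.09,-0.002,0,0,0,0,0]'

```text
clock: 16.07
eef_pos: [473.1, 315.4, 159.6]
tcp_rot: [3.141, -0.002, 0.299]
contact_force: [6.0, 0.3, -3.6]
opening: 0.178
```

```bash
python3 -c "
from h import *
st(); circ(list(np.linspace(3.45,2*np.pi-.05,11)))
"
```

```text
16.0667 [473.1 315.4 159.6] [ 3.141e+00 -2.000e-03  2.990e-01] 0.17834298060077974 [ 6.   0.3 -3.6] [ 0.07 -0.83 -0.05] ang -3.09 r 45.4
3.45 0.0018 0.0114
3.728 0.0066 0.023
4.007 0.0143 0.0328
4.285 0.0244 0.0401
4.563 0.0362 0.0443
4.842 0.0486 0.0452
5.12 0.0609 0.0425
5.398 0.0719 0.0367
5.677 0.0809 0.028
5.955 0.0871 0.0172
6.233 0.0902 0.0051
```

Emit:
drive_tool --targets '[0.0018,0.0114,0,0,0,0,0,0.0066,0.023,0,0,0,0,0,0.0143,0.0328,0,0,0,0,0,0.0244,0.0401,0,0,0,0,0,0.0362,0.0443,0,0,0,0,0,0.0486,0.0452,0,0,0,0,0,0.0609,0.0425,0,0,0,0,0,0.0719,0.0367,0,0,0,0,0,0.0809,0.028,0,0,0,0,0,0.0871,0.0172,0,0,0,0,0,0.0902,0.0055,0,0,0,0,0,0.0902,0.0055,0,0,0,0,0]'

```text
clock: 17.07
eef_pos: [560.5, 338.7, 159.4]
tcp_rot: [3.141, 0.003, 0.299]
contact_force: [-3.3, 0.2, 7.2]
opening: 0.176
```

```bash
python3 -c "
from h import *
st(); circ([0,.02])
"
```

```text
17.0667 [560.5 338.7 159.4] [3.141e+00 3.000e-03 2.990e-01] 0.17606304559068423 [-3.3  0.2  7.2] [ 0.09  0.67 -0.04] ang -0.013 r 45.0
0 -0.0 -0.0006
0.02 0.0 -0.0015
```

Emit:
drive_tool --targets '[0,-0.0005,0,0,0,0,0,0,-0.0005,0,0,0,0,0,0,-0.0005,0,0,0,0,0,0,-0.0005,0,0,0,0,0,0,-0.0005,0,0,0,0,0,0,-0.0005,0,0,0,0,0]'

```text
clock: 17.57
eef_pos: [560.6, 337.6, 159.5]
tcp_rot: [3.141, 0.002, 0.298]
contact_force: [-3.7, 0.5, 5.9]
opening: 0.175
```

```bash
python3 -c "
from h import *
st(); d=snap('wrist','w6'); snap('side','s6')
print('handle at 0:',[proj(d,[*(HUB+45*np.array([np.cos(Y0+a),np.sin(Y0+a)])),78]) for a in (0,.2,-.2)],'hub',proj(d,[*HUB,84]))
i=cv2.imread('pics/s6.png');w=cv2.imread('pics/w6.png')
cv2.imwrite('pics/c6.png',np.hstack([cv2.resize(i[120:370,300:470],(272,400)),cv2.resize(w[100:400,120:516],(528,400))]))
"
```

```text
17.5667 [560.6 337.6 159.5] [3.141e+00 2.000e-03 2.980e-01] 0.17501528232495484 [-3.7  0.5  5.9] [0.11 0.47 0.03] ang -0.037 r 45.0
handle at 0: [array([316. , 248.8]), array([301. , 249.3]), array([330.9, 250.9])] hub [312.1 317. ]
```

View pics/c6.png

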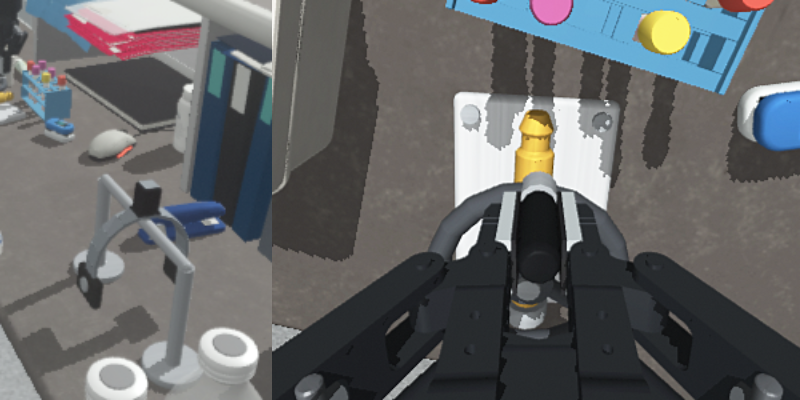

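The handle lies over the nozzle and is held between the pads. The frame still hangs on the bar. I'll make a small trim, settle and hand in.

Emit:
drive_tool --targets '[0,-0.0015,0,0,0,0,0,0,-0.0015,0,0,0,0,0,0,-0.0015,0,0,0,0,0,0,-0.0015,0,0,0,0,0,0,-0.0015,0,0,0,0,0,0,-0.0015,0,0,0,0,0]'

```text
clock: 18.17
eef_pos: [560.3, 338.9, 159.4]
tcp_rot: [3.141, 0.002, 0.298]
contact_force: [-1.7, 0.5, 5.7]
opening: 0.177
```

```bash
python3 -c "
from h import *
st(); print(sign_off())
"
```

```text
18.1667 [560.3 338.9 159.4] [3.141e+00 2.000e-03 2.980e-01] 0.17729828926822291 [-1.7  0.5  5.7] [-0.03  0.38  0.01] ang -0.008 r 44.9
the job is handed in; nothing more can be done
None
```

The job is handed in at 18.2 s on the robot's clock; no verdict is reported.

- **Head frame:** I lifted it by its grip block, lowered it astride the rail's bar and let go. The last side picture shows it still hanging there, one pad on each side, between the posts.
- **Valve:** I closed it clockwise until the force rose to about 22 N with no further motion, at a measured angle of −0.007 rad. I then backed it off two full turns. The final tool angle is −0.008 rad relative to the closed direction, so about 12.56 rad open. The last wrist picture, taken just before a final trim of about 1.5 mm, shows the crank handle over the hose nozzle.
- **Grip:** The fingers still hold the handle at 30 N commanded, with the opening at 0.177 (about 15 mm).
- **Bystanders:** The stapler and oximeter look unmoved in the last pictures. The vial was last seen standing in place after the frame was hung. I judged all three by eye and did not measure their displacement.
- **Failed or odd:** One transit call was refused for a miscounted list and was repeated with no effect on the scene. The wrist showed a vertical reading of 3 to 7 N throughout the handle grip, well below the limits.

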